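# Return the reference block and press its label holder home

### The arm

A 6-joint arm with a two-finger parallel gripper is mounted at the origin on a cart in front of the work surface, level with it; the furniture and walls round the work are solid. World frame = base frame: x ahead of the robot, y to its left, z up, the work surface at z = 0. Lengths are in m, angles in rad, forces in N, time in s.
With the tool pointing down it reaches from about 0.35 to 0.95 m from the base axis. Payload 17.4 kg.
Tool frame: the origin (TCP) lies on the centre line of the jaws, within the pads' length; the fingertips stand 11 mm ahead of it and the grasp point (between the pads) lies 8 mm behind it; z points along the fingers, y is the direction in which the jaws open and shut (so a half turn about z gives the same grasp; the last joint's range is limited). The gripper opens to 93 mm and grips with 3 to 60 N. Pads are 15 mm wide; open, the fingers measure 128 mm over their backs; the gripper's body (75 mm by 188 mm) begins 65 mm behind the grasp point.
Start: joints at [-1.379, 0.116, 1.442, -0, 1.584, -0.038], TCP at [0.154, -0.657, 0.23] pointing down, gripper open.
Joint ranges: [-2.83, 2.83], [-0.83, 2.19], [0.07, 2.5], [-1.14, 4.28], [0.01, 3], [-2.97, 2.97]. Speed limits (rad/s): [1.89, 1.89, 2.22, 3.14, 3.14, 3.14].

### API

Orientations are given as a unit quaternion [w, x, y, z].
In Python, from rig import get_state, capture, sign_off gives the robot as it stands. The module is installed in compiled form; this text tells all that it offers.
- The arm moves only by the shell command python3 -m pendant 'ROWS' [OPENING]. ROWS is JSON, a list of rows, each a list of 4 numbers: the shift along the tool's x, y, z in units of 25 mm (1.0 is 25 mm), then the turn about the tool's z in units of 5 degrees (1.0 is 5 degrees). In form: [[x, y, z, yaw], ...]. A call has 1 to 12 rows; each row shifts and turns the commanded pose from where the row before left it, along the tool's axes as they then stand; what a row does not reach is not made up. A row lasts 1/10 s, in which the tool goes at most 50 mm and 8.59 degrees, less where a joint would pass 70% of its speed; a pose out of reach is approached as far as the arm can. A call is refused whole if a number of a shift passes 1 or a number of a turn 1, either way. A call with a gripper value outside its range is refused whole. OPENING is the gripper command: -1 is fully open, 1 is shut, values between are in proportion, set as the call begins (- or left out, the last holds). The fingers move at their own pace and stop on an object; the grip force is fixed at half the most. Time passes only in rows, so rows that do not move let the fingers close. It gives the time, the measured TCP pose, the force and the opening at its end, in the units of the state.
- get_state(): the state, without advancing time (a new reading comes with each control period).
- capture(name): name is "side" or "top"; returns a dict with "color" (420x560x3 uint8, red, green, blue), "mtx" (3x3 intrinsics, pixels), "R" (3x3) and "t" (3): a world point X has camera coordinates R X + t. Camera axes: x right, y down, z forward; pixel columns grow to the right and rows downward; lengths in m; the calibration is good to about 2 mm. A picture is of the moment at which its call begins. There is no depth.
- sign_off(): hands the job in, once; it reports no verdict.
The state is a dict: "t": time; "joint_pos": joint angles; "qvel": joint speeds; "joint_efforts": joint torques, N m; "eef_pos": TCP position; "ee_rot": TCP orientation; "contact_force": force on the tool from outside, world axes, zero at the start; "torque": the same for the moment, N m; "finger_gap": opening from 0.0 (shut) to 1.0 (fully open).
Only numpy, scipy, OpenCV 4.12 (cv2) and the standard library are available. Lean on these libraries where they do the work, as an engineer would, in place of code of your own. Each camera call takes 0.05 s, during which the arm holds its last target.

### The job

Put the loose round reference block back in the rack's empty pocket that fits it and let go of it. Then take the label holder out of its wooden stand and push it straight down behind the front lip of that same bay, against the springy strip, until it is fully home. Finish while still holding it pressed down there; leave everything else alone.

Things in the scene. Friction and masses are not known exactly. Their poses are not given: they have to be found in the camera images.
- block_mid (a point): centre of the loose steel reference block that lies on the bench: a plain round disc, 50 mm across, 14 mm tall, 0.22 kg (may vary); z up, the point is 7 mm above its underside. Grip it by the rim.
- pocket (a point): centre of the floor of the one empty round pocket, in the middle-sized bay of the storage rack: 55 mm across, 6 mm deep, 1.5 mm chamfer. A seated block stands 8 mm proud of the deck, its centre 7 mm above this point. x to the back of the rack, y to its left, z up. Neighbouring blocks lie beside it: more finger room in front and behind than left and right.
- rack: the fixed storage rack: a wooden board 6 mm thick with three grey bays side by side, 82 mm apart, in any order, each 80 mm wide (y): a deck 11 mm thick with one round pocket (large, middle, small) and an aluminium label channel along its front (-x), 76 mm ahead of the pocket's centre. Only the middle-sized bay lacks block and label holder. Origin: under the middle of the row, 45 mm ahead of the pockets' centres.
- rail (a point): middle of the label channel of the middle-sized bay, on top of its sprung strip when up; x across the channel to the back, y along it, z up. The channel is a slot open at the top, 12 mm wide, 68 mm long, between the front lip and the back wall; both are upright to 7 mm above this point, then flare apart by 4 mm each up to 15 mm above it. The fitted holders beside it rise about 61 mm above this height.
- strip (a joint): travel of the sprung steel strip that is the floor of that channel, m: 0 up (at rest), 0.008 fully down at its stop. The spring takes about 2 N to start and 7 N at the stop.
- holder_grip (a point): middle of the thumb tab of the loose label holder, 55 mm above its lower edge. The holder is a grey upright plate 60 mm wide (y), 8 mm thick (x), 42 mm high, blank paper on both faces (either may look forward), with a tab on top 32 mm wide and 10 mm thick, from 42 to 69 mm above the lower edge; 60 g (varies). It starts in the wooden stand; pinch the tab across x from above.
- holder_foot (a point): middle of the lower edge of the label holder, 55 mm below the grip point; same axes, z up.
- holder: the label holder itself, same origin as its lower edge
- stand: fixed wooden stand, 44 (x) x 90 (y) x 22 mm, with one slot 10 mm wide and 17 mm deep along y at its middle, in which the holder stands 5 mm above the bench; origin at the underside's centre. Its place on the bench and turn vary.
- wide_block: large steel reference block, 64 mm across, 13 mm thick, lying in the pocket of the wide bay; origin at the underside's centre; not part of the job, leave it be
- specimen: black moulded specimen, a 30 mm round puck 17 mm tall, lying in the pocket of the small bay; origin at the underside's centre; not part of the job, leave it be
- weight: brass weight with a knob, 29 mm across, 53 mm tall, to the right of the rack; origin at the underside's centre; not part of the job, leave it be
- loupe: black eye loupe, 40 mm across, 34 mm tall, right of the rack; origin at the underside's centre; not part of the job, leave it be
- eraser: eraser 23 x 45 x 13 mm, lying left of the rack; origin at the underside's centre; not part of the job, leave it be
- hex_key: black hex key 24 x 72 x 6 mm, lying in front of the rack between the loose block and the holder's stand; origin at the underside's centre; not part of the job, leave it be
- block: the loose reference block itself, origin at its underside's centre, 7 mm below its centre
There are look-alikes about, which are no part of the job. There is more than one size of the holder; the job needs the larger. What is shaped like the block but orange is not meant.

How it is judged:
On the way, in this order (a step that is already met when the one before it is completed fails the run):
1. the block lies flat in the empty pocket, released (horizontal distance between block_mid and pocket below 0.004 m and z of block_mid in the frame of pocket below 0.0095 m and angle between block_mid's own z axis and vertical below 0.06 rad and contact force between the fingers and block below 0.1 N and linear speed of block below 0.02 m/s), for 0.2 s.
2. the label holder stands behind the lip, pressed home against the strip (horizontal distance between holder_foot and rail below 0.006 m and angle between holder_grip's own z axis and vertical below 0.15 rad and angle between the x axis of holder_grip and the x axis of rail, either way round below 0.15 rad and value of joint strip above 0.006 m and z of holder_foot in the frame of rail below -0.005 m and contact force between the fingers and holder above 1 N), for 0.2 s.
At the end, for the whole second after the job is handed in: Block flat in the pocket (centre within 4 mm, seated to 2.5 mm). Holder behind the lip (foot within 6 mm of the channel middle, tilt and turn under 0.15 rad), strip pressed down more than 6 of its 8 mm, fingers still bearing on the holder with over 1 N, at rest (all of step 2 and horizontal distance between block_mid and pocket below 0.004 m and z of block_mid in the frame of pocket below 0.0095 m and angle between block_mid's own z axis and vertical below 0.06 rad and linear speed of holder below 0.01 m/s); the arm keeps its last pose, push and grip.
It fails at once if a bystander (stored block, specimen, weight, loupe, eraser or hex key) moved more than 15 mm (distance of any of wide_block, specimen, weight, loupe, eraser, hex_key from where it was at the start of the episode above 0.015 m).
It also fails if it takes over 58 s, if anything falls off the work surface, if the arm or the gripper's body presses on something with over 40 N, if the wrist force passes 120 N, or if a joint passes its speed limit or range.

## Working session

There is one attempt and no reset: what is moved stays moved. The work goes in short steps, Python scripts to look and compute and a shell command to move; the robot and the scene stay as the last step left them, time stands still between calls to the robot, and variables do not carry over. Pictures are saved under pics/ and viewed, and the job is handed in when it is done.

```bash
mkdir -p pics; python3 - <<'E'
from rig import get_state, capture
import cv2,pickle
d={}
for n in("side","top"):
    c=capture(n); d[n]=c
    cv2.imwrite(f"pics/{n}0.png",c["color"][...,::-1])
    print(n,c["mtx"].tolist(),c["R"].round(4).tolist(),c["t"].round(4).tolist(),(-c["R"].T@c["t"]).round(3))
pickle.dump(d,open("cap0.pkl","wb"))
print(get_state())
E
```

```text
side [[537.9122293969614, 0.0, 270.53638022054355], [0.0, 537.9122293969614, 206.90826079487587], [0.0, 0.0, 1.0]] [[-0.9313, -0.3637, -0.0222], [-0.2288, 0.631, -0.7413], [0.2836, -0.6853, -0.6708]] [0.4901, 0.2641, 0.8782] [0.268 0.613 0.796]
top [[478.1015601771806, 0.0, 283.7884981988024], [0.0, 478.1015601771806, 203.81627576769966], [0.0, 0.0, 1.0]] [[0.0702, -0.9975, -0.0031], [-0.9767, -0.0681, -0.2034], [0.2026, 0.0173, -0.9791]] [-0.1629, 0.5562, 0.9597] [ 0.36  -0.141  1.052]
{'t': 0.1, 'joint_pos': array([-1.37878830e+00,  1.16454042e-01,  1.44217480e+00, -6.02384739e-05,
        1.58399639e+00, -3.77993911e-02]), 'qvel': array([ 0.00124838,  0.00095874, -0.00011866,  0.00112019, -0.00034884,
       -0.00068033]), 'joint_efforts': array([ 1.70750314e-03, -7.22891736e+01, -6.23862791e+01,  7.80730136e-02,
        2.28412834e-02, -9.50403114e-05]), 'eef_pos': array([ 0.15370191, -0.65710119,  0.22898289]), 'ee_rot': array([-5.12434228e-04,  9.93405740e-01,  1.14650639e-01, -6.97959370e-05]), 'contact_force': array([-0.5856282 ,  0.08377628, -0.18915947]), 'torque': array([ 0.02430779, -0.00069668, -0.0088488 ]), 'finger_gap': 0.9995228439459287}
```

View pics/side0.png

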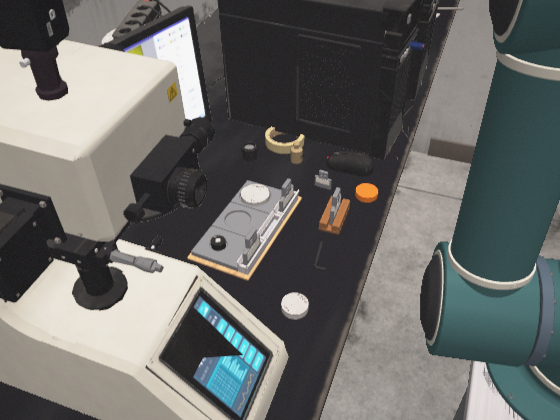

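View pics/top0.png

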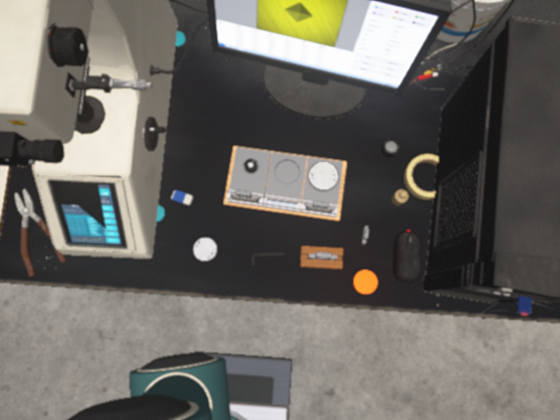

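Both views show the rack with its empty middle pocket: side (238,218), top (287,172). The steel disc is at side (295,305), top (204,249). The stand with the holder is at side (335,212), top (322,257). The orange disc and a small free-standing holder are the look-alikes. I'll zoom in on both.

```bash
python3 - <<'E'
import cv2,pickle
d=pickle.load(open("cap0.pkl","rb"))
s=d["side"]["color"][170:330,180:390,::-1]; cv2.imwrite("pics/side0z.png",cv2.resize(s,None,fx=3.7,fy=3.7,interpolation=cv2.INTER_CUBIC))
s=d["top"]["color"][135:305,185:385,::-1]; cv2.imwrite("pics/top0z.png",cv2.resize(s,None,fx=3.5,fy=3.5,interpolation=cv2.INTER_CUBIC))
E
```

```text
(no output)
```

View pics/side0z.png

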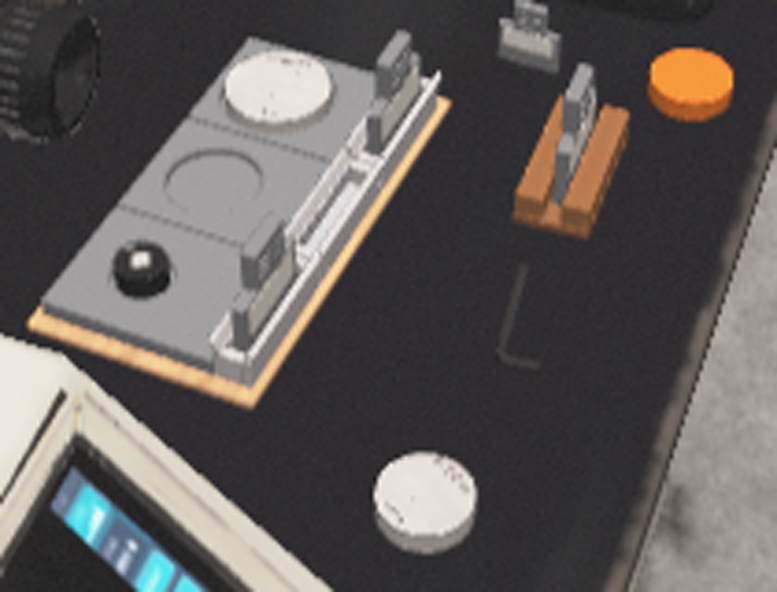

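View pics/top0z.png

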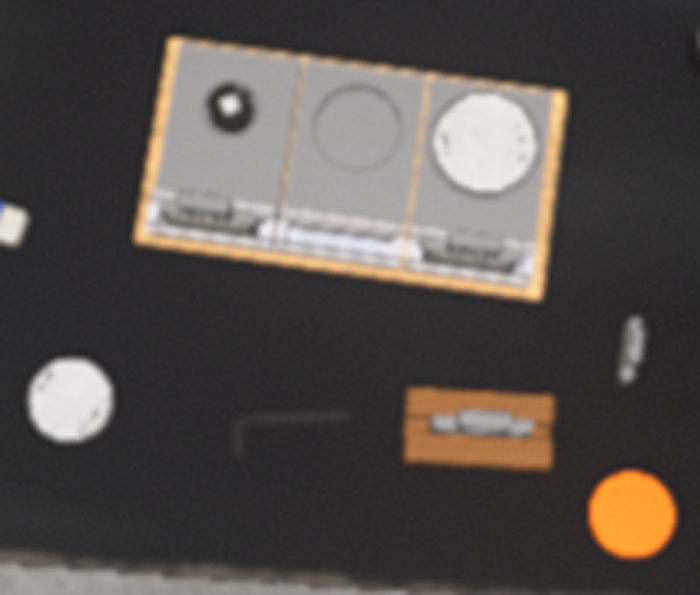

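```bash
cat > h.py <<'E'
import numpy as np,cv2,pickle
def ray(c,uv):
    uv=np.atleast_2d(np.float64(uv)); K,R,t=c["mtx"],c["R"],c["t"]
    d=np.c_[uv,np.ones(len(uv))]@np.linalg.inv(K).T@R
    return -R.T@t,d/np.linalg.norm(d,axis=1,keepdims=True)
def plane(c,uv,z):
    o,d=ray(c,uv); return o+d*((z-o[2])/d[:,2])[:,None]
def tri(c1,u1,c2,u2):
    P=[c["mtx"]@np.c_[c["R"],c["t"]] for c in(c1,c2)]
    X=cv2.triangulatePoints(*P,np.float64(u1).reshape(2,1),np.float64(u2).reshape(2,1)).ravel(); X=X[:3]/X[3]
    o1,d1=ray(c1,u1);o2,d2=ray(c2,u2);n=np.cross(d1[0],d2[0]);n/=np.linalg.norm(n)
    return X,abs(n@(o2-o1))
def proj(c,X):
    p=(np.atleast_2d(X)@c["R"].T+c["t"])@c["mtx"].T; return p[:,:2]/p[:,2:]
def circ(P):
    A=np.c_[2*P[:,:2],np.ones(len(P))];s=np.linalg.lstsq(A,(P[:,:2]**2).sum(1),rcond=None)[0]
    return s[:2],np.sqrt(s[2]+s[:2]@s[:2])
def cnts(m,roi,n=1):
    x0,y0,x1,y1=roi;mm=np.zeros_like(m);mm[y0:y1,x0:x1]=m[y0:y1,x0:x1]
    cs=cv2.findContours(mm,cv2.RETR_EXTERNAL,cv2.CHAIN_APPROX_NONE)[0]
    return sorted(cs,key=cv2.contourArea)[::-1][:n]
E
python3 - <<'E'
from h import *
d=pickle.load(open("cap0.pkl","rb"))
S,T=d["side"],d["top"]
# discs
for nm,rt,rs,z,r in(("block",(185,230,225,268),(275,285,315,325),.014,.025),("wide",(302,152,346,196),(236,178,275,208),.024,.032)):
  ce=[]
  for c,roi in((T,rt),(S,rs)):
    hsv=cv2.cvtColor(c["color"],cv2.COLOR_RGB2HSV)
    for th in (150,175,200):
      m=((hsv[...,2]>th)&(hsv[...,1]<60)).astype(np.uint8)*255
      k=cnts(m,roi)[0][:,0]; k=cv2.convexHull(k)[:,0]
      e=cv2.fitEllipse(k); print(nm,th,"ell",np.round(e[0],2),np.round(e[1],1),"circ",*[np.round(v,4) for v in circ(plane(c,k,z))])
      if th==175: ce.append(e[0])
  print(nm,"tri",*tri(T,ce[0],S,ce[1]))
# board / stand masks
for nm,lo,hi,rt,rs in(("stand",(5,90,60),(14,200,220),(295,240,350,275),(310,185,360,240)),("board",(10,60,120),(25,255,255),(215,140,355,225),(185,175,305,278))):
  for c,roi,v in((T,rt,"top"),(S,rs,"side")):
    hsv=cv2.cvtColor(c["color"],cv2.COLOR_RGB2HSV); m=cv2.inRange(hsv,lo,hi)
    x0,y0,x1,y1=roi;ys,xs=np.nonzero(m[y0:y1,x0:x1]);k=np.c_[xs+x0,ys+y0].astype(np.float32)
    h=cv2.convexHull(k)
    for eps in(1.5,2.5):
        a=cv2.approxPolyDP(h,eps,True)[:,0]; print(nm,v,len(k),a.tolist())
E
```

```text
block 150 ell [204.59 248.84] [22.7 23.7] circ [0.4634 0.0421] 0.0253
block 175 ell [204.63 248.69] [22.1 22.9] circ [0.4637 0.0421] 0.0245
block 200 ell [204.56 248.82] [21. 22.] circ [0.4634 0.0422] 0.0234
block 150 ell [294.48 303.43] [22.9 27.3] circ [0.4633 0.0415] 0.0251
block 175 ell [294.37 303.38] [22.1 26.9] circ [0.4635 0.0415] 0.0245
block 200 ell [294.37 303.38] [21.6 26.9] circ [0.4635 0.0416] 0.0243
block tri [0.46344085 0.04202236 0.01403262] 0.0002345263618189139
wide 150 ell [318.97 176.59] [49.4 51.5] circ [ 0.6408 -0.197 ] 0.056
wide 175 ell [324.74 173.84] [27.7 34.5] circ [ 0.6477 -0.2084] 0.0348
wide 200 ell [323.13 175.25] [27.  27.9] circ [ 0.644  -0.2057] 0.031
wide 150 ell [256.83 195.47] [27.2 45.1] circ [ 0.6379 -0.2021] 0.0462
wide 175 ell [254.57 192.95] [19.4 28.6] circ [ 0.6442 -0.2062] 0.0321
wide 200 ell [254.59 192.89] [18.5 28. ] circ [ 0.6441 -0.2065] 0.0311
wide tri [ 0.64683557 -0.20962581  0.02036628] 0.002585649286680994
stand top 806 [[343.0, 267.0], [342.0, 269.0], [301.0, 267.0], [300.0, 247.0], [302.0, 245.0], [342.0, 247.0]]
stand top 806 [[343.0, 267.0], [301.0, 267.0], [300.0, 247.0], [342.0, 247.0]]
stand side 650 [[357.0, 185.0], [359.0, 200.0], [339.0, 233.0], [319.0, 229.0], [319.0, 221.0], [331.0, 195.0]]
stand side 650 [[357.0, 185.0], [359.0, 200.0], [339.0, 233.0], [319.0, 229.0], [319.0, 221.0], [331.0, 195.0]]
board top 1048 [[346.0, 161.0], [339.0, 220.0], [223.0, 203.0], [232.0, 147.0], [234.0, 145.0]]
board top 1048 [[346.0, 161.0], [339.0, 220.0], [223.0, 203.0], [234.0, 145.0]]
board side 649 [[301.0, 197.0], [249.0, 277.0], [240.0, 277.0], [187.0, 257.0], [190.0, 253.0], [298.0, 196.0]]
board side 649 [[301.0, 197.0], [249.0, 277.0], [240.0, 277.0], [187.0, 257.0]]
```

```bash
python3 - <<'E'
from h import *
d=pickle.load(open("cap0.pkl","rb"))
S,T=d["side"],d["top"]
ce=[]
for c,z0,nm in((T,(287,171.6),"t"),(S,(238,219),"s")):
  g=cv2.GaussianBlur(cv2.cvtColor(c["color"],cv2.COLOR_RGB2GRAY),(0,0),.7).astype(float)
  ctr=plane(c,z0,.017)[0]
  for it in range(4):
    pts=[]
    for a in np.linspace(0,2*np.pi,120,endpoint=False):
      rr=np.linspace(.022,.034,49)
      X=np.c_[ctr[0]+rr*np.cos(a),ctr[1]+rr*np.sin(a),np.full(49,.017)]
      p=proj(c,X).astype(np.float32)
      v=cv2.remap(g.astype(np.float32),p[:,0],p[:,1],cv2.INTER_CUBIC).ravel()
      i=v.argmin()
      if np.median(v)-v[i]>8 and 0<i<48: pts.append(X[i])
    pts=np.array(pts)
    cc,r=circ(pts)
    e=np.abs(np.hypot(*(pts[:,:2]-cc).T)-r); cc,r=circ(pts[e<.0015]); ctr=np.r_[cc,.017]
  print(nm,len(pts),(e<.0015).sum(),ctr.round(4),r.round(4)); ce.append(proj(c,ctr)[0])
print("tri",*tri(T,ce[0],S,ce[1]),ce)
print("board",plane(T,[[346,161],[339.5,220.5],[222.5,203.5],[233.5,145]],.006).round(4))
print("board side",plane(S,[[301.5,197],[240,277.5],[187,255]],.006).round(4))
# dump scaled crops for channel
s=S["color"][180:275,225:305,::-1]; cv2.imwrite("pics/s_ch.png",cv2.resize(s,None,fx=6.3,fy=6.3,interpolation=cv2.INTER_CUBIC))
s=S["color"][183:238,312:364,::-1]; cv2.imwrite("pics/s_st.png",cv2.resize(s,None,fx=10,fy=10,interpolation=cv2.INTER_CUBIC))
s=T["color"][235:275,292:352,::-1]; cv2.imwrite("pics/t_st.png",cv2.resize(s,None,fx=10,fy=10,interpolation=cv2.INTER_CUBIC))
s=T["color"][185:225,220:345,::-1]; cv2.imwrite("pics/t_ch.png",cv2.resize(s,None,fx=6,fy=6,interpolation=cv2.INTER_CUBIC))
E
```

```text
t 42 42 [ 0.6491 -0.1241  0.017 ] 0.0276
s 65 65 [ 0.6487 -0.1219  0.017 ] 0.0274
tri [ 0.64982918 -0.12409494  0.01463165] 4.3591650664462356e-05 [array([286.68855699, 171.33109338]), array([237.32086466, 219.34281783])]
board [[ 0.6859 -0.257   0.006 ]
 [ 0.5476 -0.2486  0.006 ]
 [ 0.5679  0.0141  0.006 ]
 [ 0.7062  0.0021  0.006 ]]
board side [[ 0.5487 -0.2476  0.006 ]
 [ 0.5834  0.0142  0.006 ]
 [ 0.7068 -0.0028  0.006 ]]
```

View pics/s_ch.png

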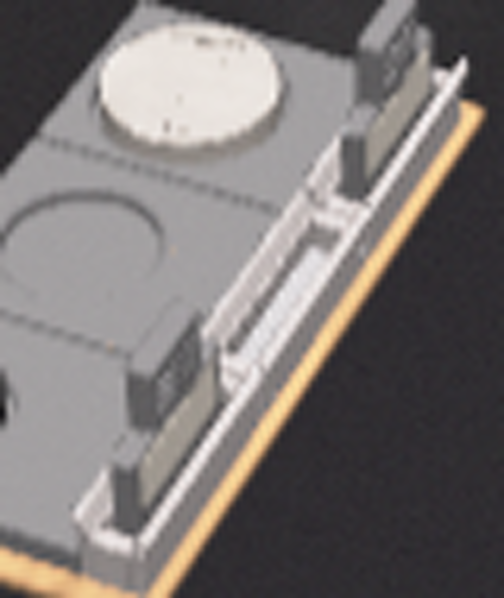

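View pics/s_st.png

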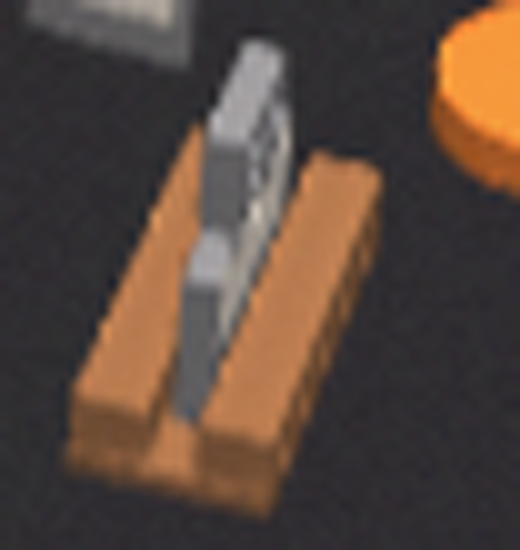

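View pics/t_st.png

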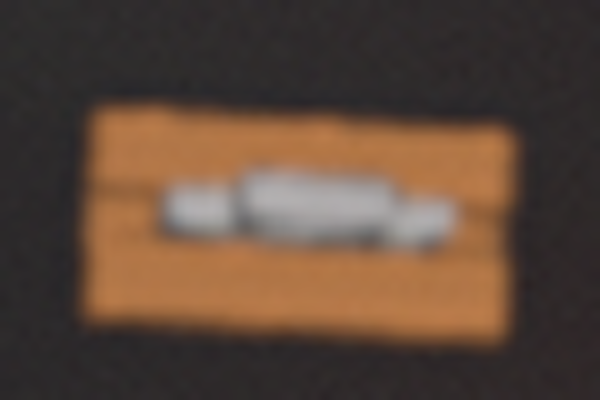

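View pics/t_ch.png

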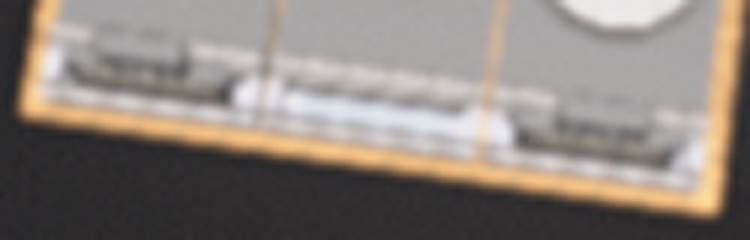

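```bash
python3 - <<'E'
from h import *
d=pickle.load(open("cap0.pkl","rb"))
S,T=d["side"],d["top"]
f=lambda p,o,s:(np.array(p)+.5)/s-.5+o
def go(nm,tp,to,ts,sp,so,ss):
  u,v=f(tp,to,ts),f(sp,so,ss); X,e=tri(T,u,S,v); print(nm,X.round(4),"gap",round(e,4)); return X
for nm,a,b in(("x+y+",(92,105),(72,390)),("x+y-",(517,128),(200,125)),("x-y-",(507,343),(378,170)),("x-y+",(82,322),(270,440)),("tabtop",(318,197),(248,88))):
  go(nm,a,(292,235),10,b,(312,183),10)
go("lipR",(695,187),(220,185),6,(462,65),(225,180),6.3)
go("lipL",(45,97),(220,185),6,(140,545),(225,180),6.3)
cs=plane(T,f([(92,105),(517,128),(507,343),(82,322)],(292,235),10),.022);print(cs.round(4),cs.mean(0))
cs=plane(S,f([(72,390),(200,125),(378,170),(270,440)],(312,183),10),.022);print(cs.round(4),cs.mean(0))
print("tabtop on z .074",plane(T,f((318,197),(292,235),10),.074),plane(S,f((248,88),(312,183),10),.074))
# predicted rail with z guesses
p=np.array([.649,-.1232]);y=-.077;ax=np.array([np.cos(y),np.sin(y)]);ay=np.array([-ax[1],ax[0]])
im={}
for z in (.012,):
  r=p-.076*ax
  for nm,c,o,s in(("t",T,(220,185),6),("s",S,(225,180),6.3)):
    img=cv2.resize(c["color"][o[1]:o[1]+(40 if nm=="t" else 95),o[0]:o[0]+(125 if nm=="t" else 80),::-1],None,fx=s,fy=s,interpolation=cv2.INTER_CUBIC)
    for zz,hw,col in((z,.006,(0,0,255)),(z+.015,.010,(0,255,0))):
      q=[np.r_[r+i*ax*hw+j*ay*.034,zz] for i,j in((1,1),(1,-1),(-1,-1),(-1,1))]
      u=((proj(c,q)-o+.5)*s-.5).astype(np.int32); cv2.polylines(img,[u],True,col,1)
    q=[np.r_[p+.0275*(np.cos(a)*ax+np.sin(a)*ay),.017] for a in np.linspace(0,6.3,60)]
    cv2.polylines(img,[((proj(c,q)-o+.5)*s-.5).astype(np.int32)],True,(255,0,0),1)
    im[nm]=img;cv2.imwrite(f"pics/ov_{nm}.png",img)
E
```

```text
x+y+ [ 0.4841 -0.166   0.0249] gap 0.0013
x+y- [ 0.4847 -0.258   0.0226] gap 0.0033
x-y- [ 0.4418 -0.2575  0.0219] gap 0.0026
x-y+ [ 0.4399 -0.1664  0.0243] gap 0.0029
tabtop [ 0.4626 -0.2118  0.0763] gap 0.0007
lipR [ 0.553  -0.2363  0.0344] gap 0.0012
lipL [0.5719 0.0016 0.0294] gap 0.0031
[[ 0.4852 -0.1659  0.022 ]
 [ 0.4866 -0.2578  0.022 ]
 [ 0.4404 -0.2577  0.022 ]
 [ 0.4385 -0.1667  0.022 ]] [ 0.46263836 -0.21204135  0.022     ]
[[ 0.4843 -0.169   0.022 ]
 [ 0.4833 -0.2586  0.022 ]
 [ 0.4429 -0.2574  0.022 ]
 [ 0.4417 -0.1687  0.022 ]] [ 0.46306146 -0.21342646  0.022     ]
tabtop on z .074 [[ 0.46323597 -0.21195889  0.074     ]] [[ 0.46289529 -0.21454921  0.074     ]]
```

View pics/ov_t.png

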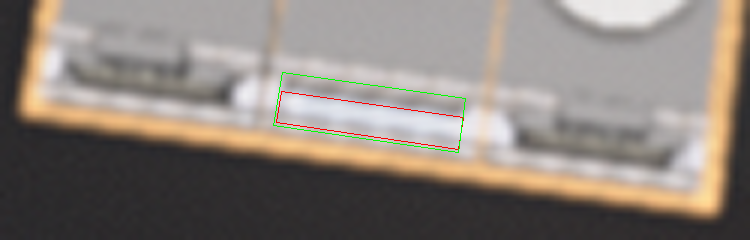

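View pics/ov_s.png

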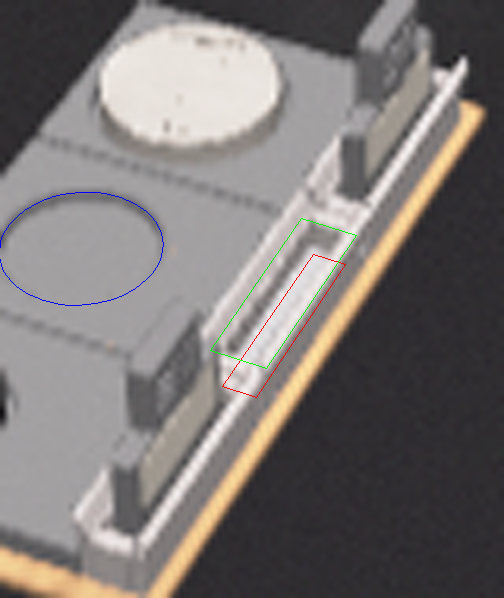

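```bash
python3 - <<'E'
from h import *
d=pickle.load(open("cap0.pkl","rb"))
S,T=d["side"],d["top"]
p=np.array([.649,-.1232]);y=-.077;ax=np.array([np.cos(y),np.sin(y)]);ay=np.array([-ax[1],ax[0]])
r=p-.076*ax; z=.017; print("rail",r)
for nm,c,o,s,w,h in(("t",T,(220,185),6,125,40),("s",S,(225,180),6.3,80,95)):
    img=cv2.resize(c["color"][o[1]:o[1]+h,o[0]:o[0]+w,::-1],None,fx=s,fy=s,interpolation=cv2.INTER_CUBIC)
    for zz,hw,l,dy,col in((z,.006,.034,0,(0,0,255)),(z+.015,.010,.034,0,(0,255,0)),(z+.061,.005,.016,.082,(0,255,255)),(z+.061,.005,.016,-.082,(0,255,255))):
      q=[np.r_[r+ay*dy+i*ax*hw+j*ay*l,zz] for i,j in((1,1),(1,-1),(-1,-1),(-1,1))]
      cv2.polylines(img,[((proj(c,q)-o+.5)*s-.5).astype(np.int32)],True,col,1)
    cv2.imwrite(f"pics/ov2_{nm}.png",img)
E
```

```text
rail [ 0.57322519 -0.11735378]
```

View pics/ov2_t.png

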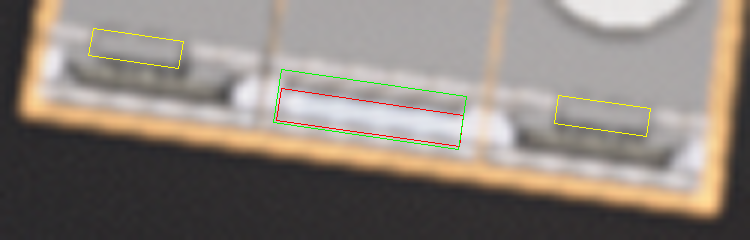

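View pics/ov2_s.png

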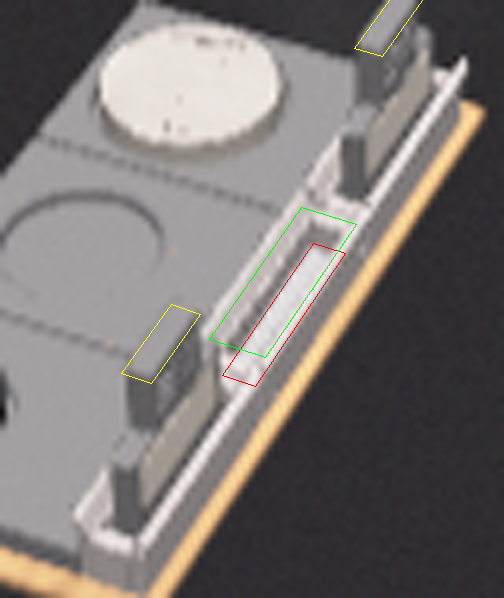

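Measurements agree with the task text:

| Item | Measured |
|---|---|
| Block top | z 14 mm |
| Pocket radius | 27.5 mm |
| Stand top | z 22–24 mm |
| Tab top | z about 75 mm |
| Lip top | z about 32 mm, so the strip is at about 17 mm |

I'll go to the block now.

```bash
python3 -m pendant '[[0.75,-1,0,0],[0.75,-1,0,0],[0.75,-1,0,0],[0.75,-1,0,0],[0.75,-1,0,0],[0.75,-1,0,0],[0.75,-1,0,0],[0.75,-1,0,0],[0.75,-1,0,0],[0.75,-1,0,0],[0.75,-1,0,0],[0.75,-1,0,0]]' -0.35; python3 -m pendant '[[0.75,-1,0,0],[0.75,-1,0,0],[0.75,-1,0,0],[0.75,-1,0,0],[0.75,-1,0,0],[0.75,-1,0,0],[0.75,-1,0,0],[0.75,-1,0,0],[0.75,-1,0,0],[0.75,-1,0,0],[0.75,-1,0,0],[0.75,-1,0,0]]'
```

```text
t: 1.3
eef_pos: [0.3047, -0.3126, 0.2294]
ee_rot: [-0.0, 0.993, 0.115, -0.0]
contact_force: [0.0, -0.4, -0.1]
finger_gap: 0.679
t: 2.5
eef_pos: [0.4554, 0.0308, 0.2295]
ee_rot: [0.0, 0.993, 0.115, -0.0]
contact_force: [0.2, -1.4, 0.8]
finger_gap: 0.676
```

```bash
python3 -m pendant '[[0,0,0,-1],[0,0,0,-1],[0,0,0,-1],[0,0,0,-1],[0,0,0,-1],[0,0,0,-1],[0,0,0,-1],[0,0,0,-1],[0,0,0,-1],[0,0,0,-1],[0,0,0,-1],[0,0,0,-1]]'; python3 -m pendant '[[0,0,0,-1],[0,0,0,-1],[0,0,0,-0.5],[0,0,0,0]]'
cat > st.py <<'E'
import sys;from h import *
from rig import get_state
from scipy.spatial.transform import Rotation as Ro
s=get_state();q=s["ee_rot"];M=Ro.from_quat([*q[1:],q[0]]).as_matrix();p=s["eef_pos"]
print("t",s["t"],"pos",p.round(4),"head",round(np.arctan2(M[1,0],M[0,0]),4),"tilt",np.round(M[:,2],4),"F",s["contact_force"].round(2),"gap",round(s["finger_gap"]*93,2),"j",s["joint_pos"].round(2))
if len(sys.argv)>1:
    g=np.array(eval(sys.argv[1]));h=g[3]; e=M.T@(g[:3]-p)/.025
    print("units now-axes",e.round(2),"yaw",round(np.degrees(np.arctan2(M[1,0],M[0,0])-h)/5,2))
E
python3 st.py "[.4635,.0418,.0185,1.494]"
```

```text
t: 3.7
eef_pos: [0.4551, 0.0295, 0.2294]
ee_rot: [-0.0, 0.802, 0.597, -0.0]
contact_force: [-0.7, -0.0, -0.5]
finger_gap: 0.675
t: 4.1
eef_pos: [0.4551, 0.0295, 0.2294]
ee_rot: [-0.0, 0.733, 0.68, -0.0]
contact_force: [-0.3, 0.5, -0.6]
finger_gap: 0.671
t 4.1 pos [0.4551 0.0295 0.2294] head 1.4959 tilt [-4.e-04  0.e+00 -1.e+00] F [-0.33  0.49 -0.61] gap 62.4 j [ 0.01 -0.38  1.89  0.    1.63  0.08]
units now-axes [0.52 0.3  8.44] yaw 0.02
```

```bash
python3 -m pendant '[[0.52,0.3,0,0],[0,0,1,0],[0,0,1,0],[0,0,1,0],[0,0,1,0],[0,0,1,0],[0,0,1,0],[0,0,1,0],[0,0,0.5,0],[0,0,0,0]]'; python3 st.py "[.4635,.0418,.0185,1.494]"
cat > snap.py <<'E'
import sys;from h import *
from rig import capture
n=sys.argv[1];c={}
for v in("side","top"):
  c[v]=capture(v)
  if len(sys.argv)>2:
    x,y=proj(c[v],eval(sys.argv[2]))[0].astype(int);w,h=70,52
    x0=min(max(x-w,0),560-2*w);y0=min(max(y-h,0),420-2*h)
    cv2.imwrite(f"pics/{n}_{v}.png",cv2.resize(c[v]["color"][y0:y0+2*h,x0:x0+2*w,::-1],None,fx=5,fy=5,interpolation=cv2.INTER_CUBIC));print(v,"crop",x0,y0)
pickle.dump(c,open(n+".pkl","wb"))
E
python3 snap.py a1 "[.4635,.0418,.02]"
```

```text
t: 5.1
eef_pos: [0.4631, 0.0423, 0.0407]
ee_rot: [-0.001, 0.733, 0.68, -0.001]
contact_force: [0.6, 0.2, -0.3]
finger_gap: 0.676
t 5.1 pos [0.4631 0.0423 0.0407] head 1.4947 tilt [-0.0027 -0.     -1.    ] F [ 0.62  0.17 -0.35] gap 62.85 j [ 0.04 -0.24  2.09  0.    1.29  0.11]
units now-axes [-0.02  0.02  0.89] yaw 0.01
side crop 224 249
top crop 134 196
```

View pics/a1_side.png

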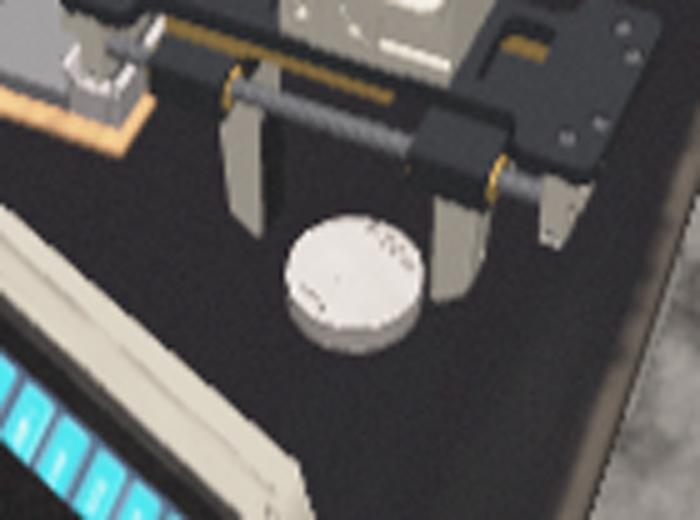

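View pics/a1_top.png

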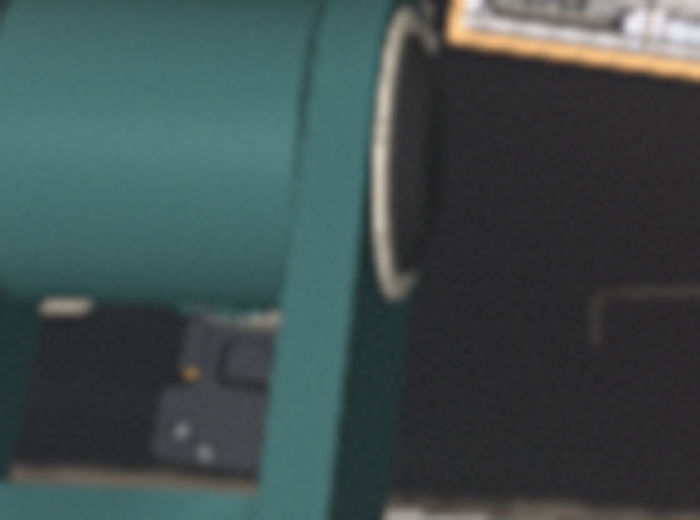

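The side view has the fingers straddling the disc, with fingertips at crop (245,235) and (450,300) and the disc at (355,280). The top view is blocked by the arm. Descending and closing.

```bash
python3 -m pendant '[[0,0,0.45,0],[0,0,0.43,0],[0,0,0,0],[0,0,0,0]]'; python3 st.py; python3 -m pendant '[[0,0,0,0],[0,0,0,0],[0,0,0,0],[0,0,0,0],[0,0,0,0],[0,0,0,0]]' 1; python3 st.py
```

```text
t: 5.6
eef_pos: [0.4636, 0.0418, 0.0199]
ee_rot: [-0.0, 0.733, 0.68, -0.0]
contact_force: [-0.8, -0.2, -0.5]
finger_gap: 0.676
t 5.6 pos [0.4636 0.0418 0.0199] head 1.495 tilt [-6.e-04  0.e+00 -1.e+00] F [-0.8  -0.23 -0.54] gap 62.9 j [ 0.04 -0.21  2.11  0.    1.25  0.11]
t: 6.2
eef_pos: [0.4639, 0.0419, 0.0205]
ee_rot: [0.0, 0.733, 0.68, 0.0]
contact_force: [-0.5, -0.6, 4.4]
finger_gap: 0.527
t 6.2 pos [0.4639 0.0419 0.0205] head 1.4952 tilt [ 5.e-04 -0.e+00 -1.e+00] F [-0.52 -0.56  4.41] gap 48.97 j [ 0.04 -0.21  2.11 -0.    1.25  0.11]
```

```bash
python3 snap.py a2 "[.4635,.0418,.02]";python3 st.py
```

```text
side crop 224 249
top crop 134 196
t 6.3 pos [0.4639 0.0419 0.0205] head 1.4952 tilt [ 5.e-04  0.e+00 -1.e+00] F [-1.55 -0.23  4.71] gap 48.84 j [ 0.04 -0.21  2.11  0.    1.25  0.11]
```

View pics/a2_side.png

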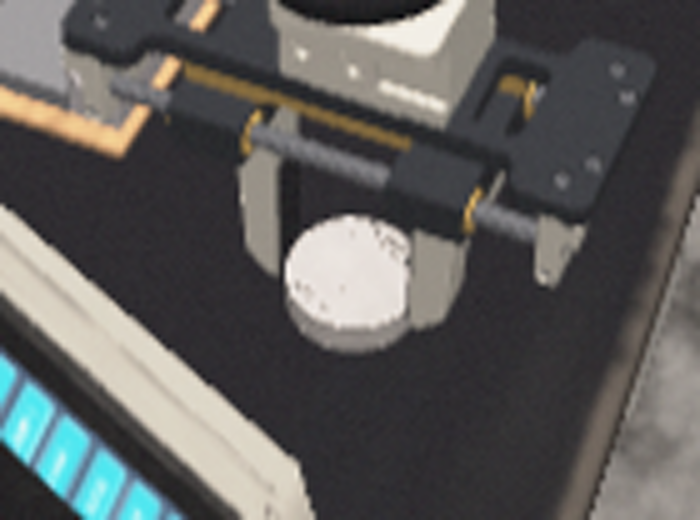

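The block is gripped, but only the upper 4–5 mm of the rim is between the pads. I'll regrip about 2 mm lower.

```bash
python3 -m pendant '[[0,0,0,0],[0,0,0,0],[0,0,0.1,0],[0,0,0,0]]' -0.35; python3 st.py; python3 -m pendant '[[0,0,0,0],[0,0,0,0],[0,0,0,0],[0,0,0,0],[0,0,0,0],[0,0,0,0]]' 1; python3 st.py "[.649,-.1232,.0185,1.494]"; python3 -m pendant '[[0,0,-0.3,0],[0,0,-0.7,0],[0,0,-1,0],[0,0,-1,0],[0,0,-1,0],[0,0,-1,0],[0,0,0,0]]';python3 snap.py a3 "[.4635,.0418,.13]";python3 st.py "[.649,-.1232,.06,1.494]"
```

```text
t: 6.7
eef_pos: [0.4634, 0.0419, 0.0171]
ee_rot: [-0.0, 0.733, 0.68, -0.0]
contact_force: [0.3, 0.0, -0.7]
finger_gap: 0.674
t 6.7 pos [0.4634 0.0419 0.0171] head 1.4952 tilt [-8.e-04  0.e+00 -1.e+00] F [ 0.35  0.05 -0.74] gap 62.66 j [ 0.04 -0.21  2.11  0.    1.24  0.11]
t: 7.3
eef_pos: [0.4637, 0.0419, 0.0176]
ee_rot: [-0.0, 0.733, 0.68, -0.0]
contact_force: [0.9, 0.0, -0.8]
finger_gap: 0.527
t 7.3 pos [0.4637 0.0419 0.0176] head 1.4952 tilt [-0.  0. -1.] F [ 0.88  0.02 -0.85] gap 48.98 j [ 0.04 -0.21  2.11  0.    1.24  0.11]
units now-axes [-6.02  7.89 -0.04] yaw 0.01
t: 8.0
eef_pos: [0.4649, 0.0419, 0.1464]
ee_rot: [0.002, 0.733, 0.68, 0.002]
contact_force: [0.7, 0.9, -1.2]
finger_gap: 0.529
side crop 224 207
top crop 124 190
t 8.1 pos [0.4637 0.0419 0.1427] head 1.4952 tilt [ 6.e-04 -0.e+00 -1.e+00] F [ 0.46 -0.46 -3.17] gap 49.37 j [ 0.04 -0.32  1.99 -0.    1.48  0.11]
units now-axes [-6.02  7.89  3.31] yaw 0.01
```

View pics/a3_side.png

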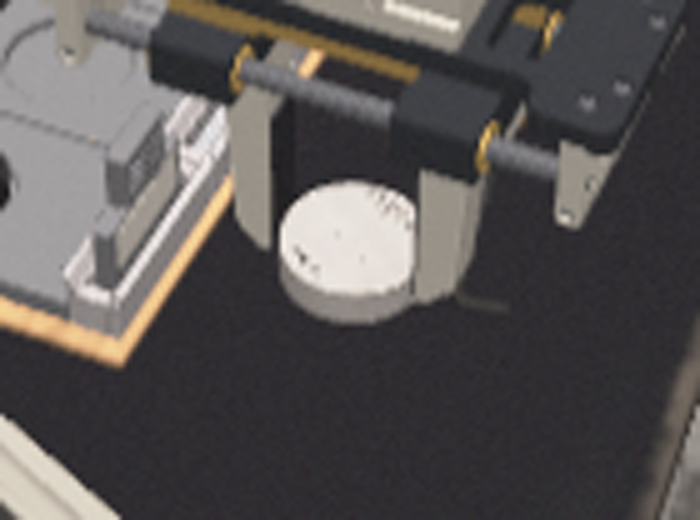

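Held level. Carrying it over the pocket.

```bash
python3 -m pendant '[[-0.6,0.8,0,0],[-0.6,0.8,0,0],[-0.6,0.8,0,0],[-0.6,0.8,0,0],[-0.6,0.8,0,0],[-0.6,0.8,0,0],[-0.6,0.8,0,0],[-0.6,0.8,0,0],[-0.6,0.8,0,0],[-0.6,0.7,0,0],[0,0,0,0],[0,0,0,0]]'; python3 st.py "[.649,-.1232,.05,1.494]";  python3 -m pendant '[[0,0,0.8,0],[0,0,0.8,0],[0,0,0.8,0],[0,0,0.8,0],[0,0,0.2,0],[0,0,0,0],[0,0,0,0]]'; python3 st.py "[.649,-.1232,.0286,1.494]";python3 snap.py a4 "[.649,-.1232,.04]"
```

```text
t: 9.3
eef_pos: [0.6487, -0.1226, 0.1408]
ee_rot: [-0.001, 0.733, 0.68, -0.001]
contact_force: [-0.3, 0.6, -2.5]
finger_gap: 0.528
t 9.3 pos [ 0.6487 -0.1226  0.1408] head 1.4947 tilt [-2.6e-03  7.0e-04 -1.0e+00] F [-0.26  0.57 -2.46] gap 49.08 j [-0.23  0.12  1.58  0.    1.44 -0.15]
units now-axes [-0.03  0.02  3.63] yaw 0.01
t: 10.0
eef_pos: [0.6495, -0.1224, 0.0587]
ee_rot: [0.0, 0.733, 0.68, 0.0]
contact_force: [0.6, 0.1, -1.9]
finger_gap: 0.525
t 10.0 pos [ 0.6495 -0.1224  0.0587] head 1.4955 tilt [ 1.e-03 -1.e-04 -1.e+00] F [ 0.56  0.13 -1.86] gap 48.87 j [-0.22  0.18  1.65  0.    1.31 -0.15]
units now-axes [-0.03 -0.02  1.2 ] yaw 0.02
side crop 166 158
top crop 216 116
```

View pics/a4_side.png

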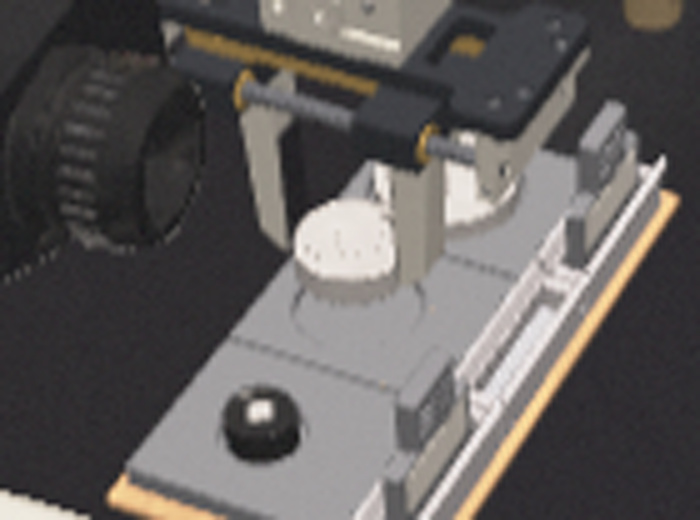

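View pics/a4_top.png

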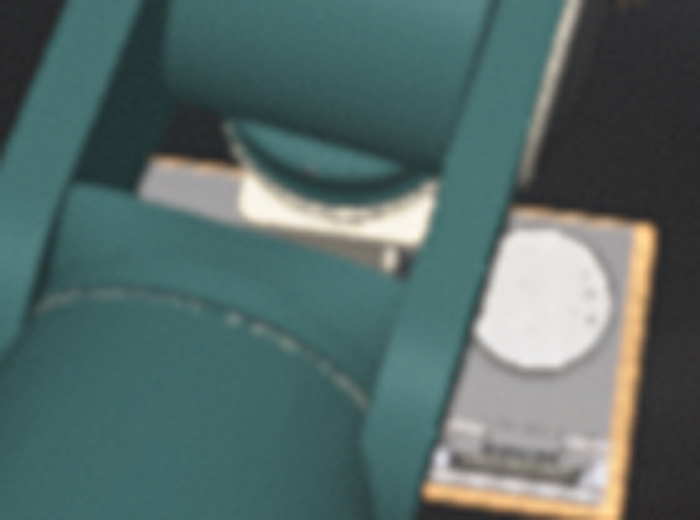

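```bash
python3 -m pendant '[[-0.02,-0.02,0.3,0],[0,0,0.3,0],[0,0,0.2,0],[0,0,0.1,0],[0,0,0,0],[0,0,0,0]]'; python3 -m pendant '[[0,0,0.1,0],[0,0,0,0],[0,0,0,0]]';python3 -m pendant '[[0,0,0.08,0],[0,0,0,0],[0,0,0,0]]'; python3 st.py "[.649,-.1232,.0286,1.494]";python3 snap.py a5 "[.649,-.1232,.04]"
```

```text
t: 10.7
eef_pos: [0.6489, -0.1231, 0.0352]
ee_rot: [0.0, 0.733, 0.68, 0.0]
contact_force: [-0.6, 0.2, -2.1]
finger_gap: 0.528
t: 11.0
eef_pos: [0.6488, -0.1231, 0.0327]
ee_rot: [0.0, 0.733, 0.68, 0.0]
contact_force: [1.0, -0.2, -1.4]
finger_gap: 0.526
t: 11.3
eef_pos: [0.6488, -0.1231, 0.0306]
ee_rot: [-0.0, 0.733, 0.68, -0.0]
contact_force: [0.3, -0.9, -1.8]
finger_gap: 0.525
t 11.3 pos [ 0.6488 -0.1231  0.0306] head 1.4952 tilt [-1.e-04  0.e+00 -1.e+00] F [ 0.33 -0.9  -1.76] gap 48.87 j [-0.23  0.2   1.67  0.    1.26 -0.15]
units now-axes [-0.    0.01  0.08] yaw 0.01
side crop 166 158
top crop 216 116
```

View pics/a5_side.png

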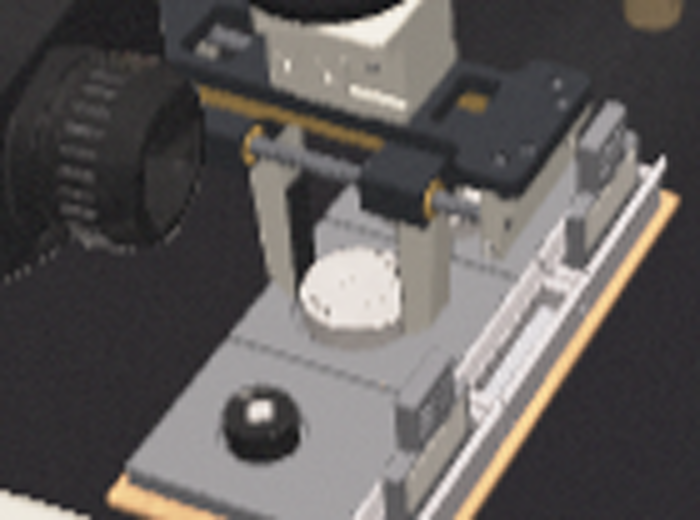

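The block is entering the pocket with no contact so far. Lowering in small steps to the floor.

```bash
python3 -m pendant '[[0,0,0.06,0],[0,0,0,0],[0,0,0,0]]';python3 -m pendant '[[0,0,0.04,0],[0,0,0,0],[0,0,0,0]]'; python3 st.py "[.649,-.1232,.0286,1.494]"
```

```text
t: 11.7
eef_pos: [0.6487, -0.1231, 0.0291]
ee_rot: [-0.0, 0.733, 0.68, -0.0]
contact_force: [0.0, -1.0, -2.5]
finger_gap: 0.526
t: 12.0
eef_pos: [0.6489, -0.1231, 0.0286]
ee_rot: [0.0, 0.733, 0.68, 0.0]
contact_force: [-2.6, 0.7, 5.2]
finger_gap: 0.529
t 12.0 pos [ 0.6489 -0.1231  0.0286] head 1.4952 tilt [ 3.e-04 -0.e+00 -1.e+00] F [-2.62  0.72  5.22] gap 49.24 j [-0.23  0.21  1.68  0.    1.26 -0.15]
units now-axes [-0.    0.01 -0.  ] yaw 0.01
```

Floor contact (5 N) came at the expected height. Releasing.

```bash
python3 -m pendant '[[0,0,0,0],[0,0,0,0],[0,0,0,0],[0,0,0,0]]' -0.3; python3 st.py; python3 -m pendant '[[0,0,-0.5,0],[0,0,-1,0],[0,0,-1,0],[0,0,-1,0],[0,0,-1,0],[0,0,0,0]]'; python3 snap.py a6 "[.649,-.1232,.02]"; python3 st.py "[.463,-.213,.14,1.571]"
```

```text
t: 12.4
eef_pos: [0.649, -0.1231, 0.0283]
ee_rot: [0.0, 0.733, 0.68, 0.0]
contact_force: [1.4, 0.5, 2.3]
finger_gap: 0.646
t 12.4 pos [ 0.649  -0.1231  0.0283] head 1.4952 tilt [ 6.e-04 -1.e-04 -1.e+00] F [1.38 0.55 2.28] gap 60.06 j [-0.23  0.21  1.68  0.    1.26 -0.15]
t: 13.0
eef_pos: [0.6499, -0.1234, 0.1455]
ee_rot: [0.002, 0.733, 0.68, 0.001]
contact_force: [-0.3, 0.8, 0.2]
finger_gap: 0.649
side crop 167 165
top crop 216 119
t 13.1 pos [ 0.6488 -0.1231  0.1414] head 1.4952 tilt [ 8.e-04 -2.e-04 -1.e+00] F [ 0.    0.55 -0.23] gap 60.29 j [-0.23  0.12  1.58 -0.    1.44 -0.15]
units now-axes [-4.15 -7.14  0.05] yaw -0.87
```

View pics/a6_side.png

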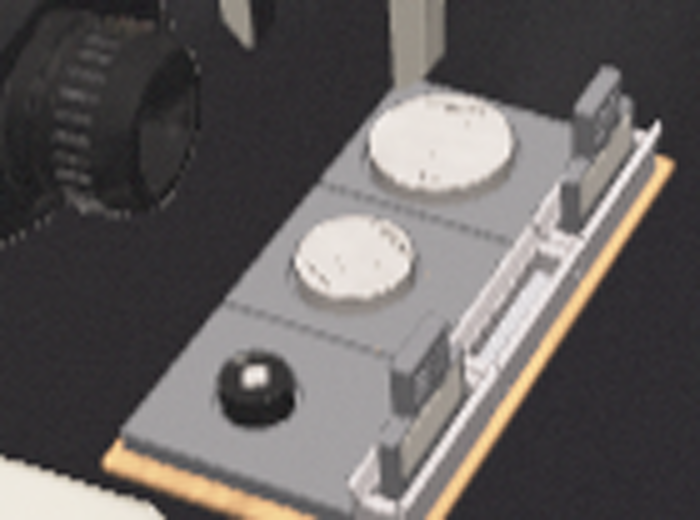

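The block looks flat and seated, at crop (355,258). Measuring it, then heading for the holder.

```bash
python3 -m pendant '[[-0.42,-0.71,0,-0.1],[-0.42,-0.71,0,-0.1],[-0.42,-0.71,0,-0.1],[-0.42,-0.71,0,-0.1],[-0.42,-0.71,0,-0.1],[-0.42,-0.71,0,-0.1],[-0.42,-0.71,0,-0.1],[-0.42,-0.71,0,-0.1],[-0.42,-0.71,0,-0.1],[-0.42,-0.71,0,-0.1],[0,0,0,0],[0,0,0,0]]'; python3 st.py "[.463,-.2128,.14,1.581]"; python3 snap.py a7 "[.463,-.2128,.07]"; python3 - <<'E'
from h import *
d=pickle.load(open("a7.pkl","rb"));c6=pickle.load(open("a6.pkl","rb"))
for c,p in((c6["side"],(.649,-.1232,.025)),(d["top"],(.649,-.1232,.025))):
  u=proj(c,p)[0].astype(int);hsv=cv2.cvtColor(c["color"],cv2.COLOR_RGB2HSV)
  m=((hsv[...,2]>190)&(hsv[...,1]<60)).astype(np.uint8)*255
  k=cnts(m,(u[0]-17,u[1]-15,u[0]+17,u[1]+15))
  if k:
    k=cv2.convexHull(k[0])[:,0];print(u,cv2.fitEllipse(k)[:2],*circ(plane(c,k,.025)))
E
```

```text
t: 14.3
eef_pos: [0.4674, -0.2215, 0.1401]
ee_rot: [-0.0, 0.703, 0.711, -0.0]
contact_force: [-0.1, -0.2, -0.1]
finger_gap: 0.652
t 14.3 pos [ 0.4674 -0.2215  0.1401] head 1.5814 tilt [-6.e-04  5.e-04 -1.e+00] F [-0.05 -0.19 -0.13] gap 60.6 j [-0.49 -0.19  1.89  0.    1.45 -0.5 ]
units now-axes [ 0.35 -0.17  0.01] yaw 0.0
side crop 265 141
top crop 253 202
[237 216] ((237.49725341796875, 216.0017852783203), (16.458208084106445, 23.235061645507812)) [ 0.64862841 -0.12421421] 0.024928590107315914
[286 170] ((286.00823974609375, 170.24874877929688), (20.682270050048828, 22.154769897460938)) [ 0.64936106 -0.12247166] 0.024211066810500854
```

View pics/a7_side.png

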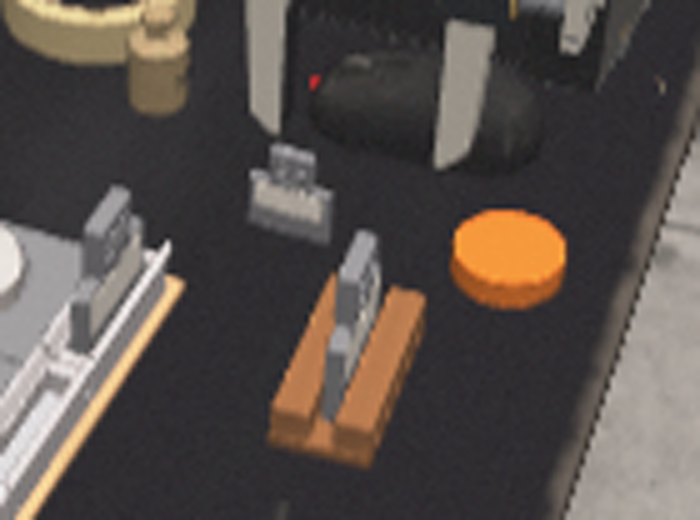

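View pics/a7_top.png

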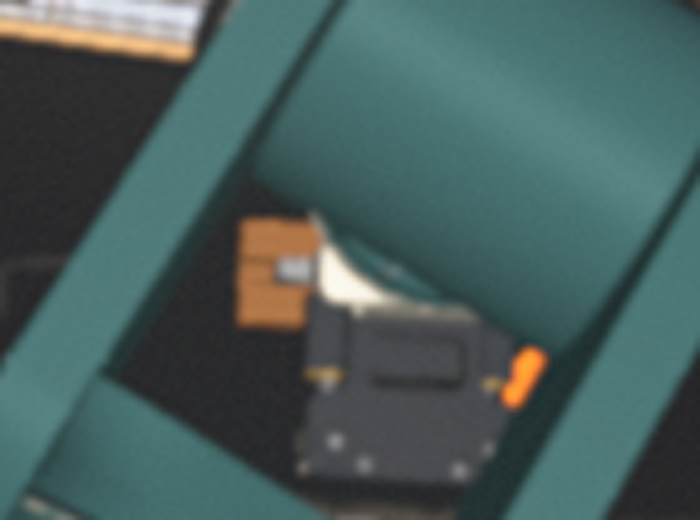

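The block measures (0.6490, −0.1233), so it sits in the pocket. The fingers are clear above the holder tab. Shifting over and descending onto it.

```bash
python3 -m pendant '[[0.35,-0.17,0,0],[0,0,0.5,0],[0,0,0.8,0],[0,0,0.8,0],[0,0,0.7,0],[0,0,0.4,0],[0,0,0.3,0],[0,0,0,0],[0,0,0,0]]'; python3 st.py "[.463,-.2128,.052,1.581]"; python3 snap.py a8 "[.463,-.2128,.07]"
```

```text
t: 15.3
eef_pos: [0.4635, -0.2129, 0.0536]
ee_rot: [0.0, 0.703, 0.711, 0.0]
contact_force: [0.5, -0.2, 0.0]
finger_gap: 0.645
t 15.3 pos [ 0.4635 -0.2129  0.0536] head 1.5825 tilt [ 5.e-04 -3.e-04 -1.e+00] F [ 0.48 -0.21  0.01] gap 59.99 j [-0.48 -0.14  1.99 -0.    1.29 -0.49]
units now-axes [ 0.   -0.02  0.07] yaw 0.02
side crop 265 141
top crop 253 202
```

View pics/a8_side.png

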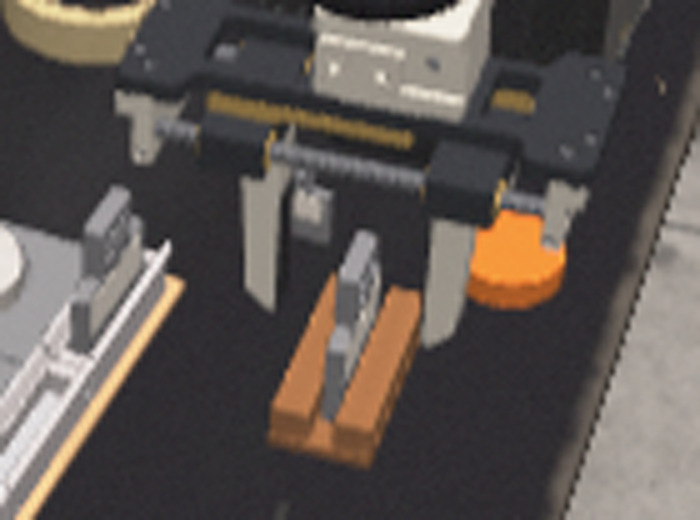

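The fingers straddle the tab at crop (358,270). Closing.

```bash
python3 -m pendant '[[0,0,0.05,0],[0,0,0,0],[0,0,0,0],[0,0,0,0],[0,0,0,0],[0,0,0,0],[0,0,0,0],[0,0,0,0],[0,0,0,0],[0,0,0,0]]' 1; python3 st.py; python3 snap.py a9 "[.463,-.2128,.07]"
```

```text
t: 16.4
eef_pos: [0.4633, -0.2128, 0.0519]
ee_rot: [-0.0, 0.703, 0.711, 0.0]
contact_force: [-0.0, -0.3, -0.3]
finger_gap: 0.109
t 16.4 pos [ 0.4633 -0.2128  0.0519] head 1.5824 tilt [-0.  0. -1.] F [-0.01 -0.33 -0.31] gap 10.12 j [-0.48 -0.14  1.99  0.    1.29 -0.49]
side crop 265 141
top crop 253 202
```

View pics/a9_side.png

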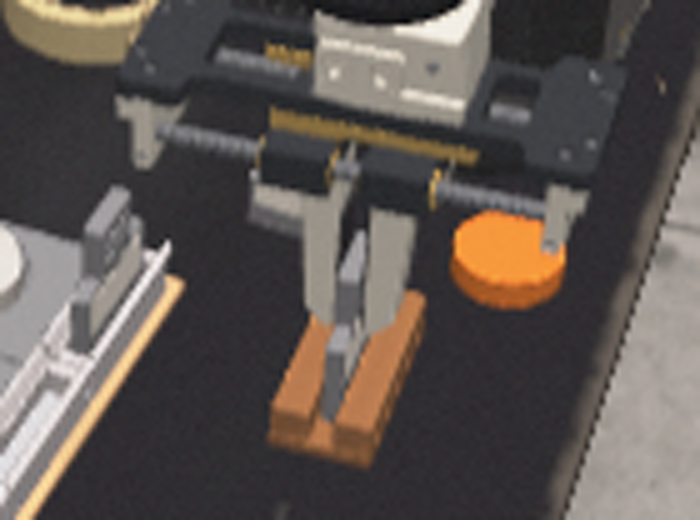

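Gap is 10.1 mm, which matches the tab thickness. Lifting straight up.

```bash
python3 -m pendant '[[0,0,-0.2,0],[0,0,-0.5,0],[0,0,-0.7,0],[0,0,-0.8,0],[0,0,-0.8,0],[0,0,-0.5,0],[0,0,-0.2,0],[0,0,0,0],[0,0,0,0]]'; python3 st.py "[.5732,-.1174,.14,1.494]"; python3 snap.py a10 "[.463,-.2128,.12]"
```

```text
t: 17.4
eef_pos: [0.463, -0.2127, 0.1436]
ee_rot: [-0.0, 0.703, 0.711, -0.0]
contact_force: [-0.1, 0.3, -0.3]
finger_gap: 0.104
t 17.4 pos [ 0.463  -0.2127  0.1436] head 1.5824 tilt [-9.e-04  5.e-04 -1.e+00] F [-0.13  0.32 -0.34] gap 9.69 j [-0.48 -0.21  1.9  -0.    1.46 -0.49]
units now-axes [3.76 4.45 0.14] yaw 1.01
side crop 267 122
top crop 255 200
```

View pics/a10_side.png

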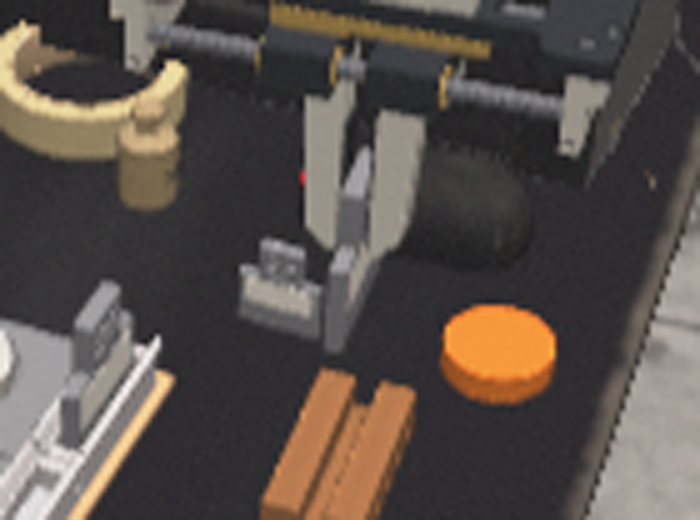

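The holder is clear of the stand and upright. Its near foot corner is at crop (332,348). I'll check its offset along y against the TCP and move over the channel.

```bash
python3 - <<'E'
from h import *
c=pickle.load(open("a10.pkl","rb"))["side"]
for p in((326,346),(343,348)): print(plane(c,np.array([267,122])+(np.array(p)+.5)/5-.5,.0966))
E
python3 -m pendant '[[0.5,0.4,0,0.1],[0.5,0.4,0,0.1],[0.5,0.4,0,0.1],[0.5,0.4,0,0.1],[0.5,0.4,0,0.1],[0.5,0.4,0,0.1],[0.5,0.4,0,0.1],[0.5,0.4,0,0.1],[0,0.4,0,0.1],[0,0.4,0,0.1],[0,0,0,0],[0,0,0,0]]'; python3 st.py "[.5732,-.1174,.095,1.494]"
```

```text
[[ 0.46577109 -0.18717822  0.0966    ]]
[[ 0.45906471 -0.18829146  0.0966    ]]
t: 18.7
eef_pos: [0.565, -0.1161, 0.144]
ee_rot: [-0.0, 0.733, 0.68, -0.0]
contact_force: [0.8, -0.1, 0.2]
finger_gap: 0.103
t 18.7 pos [ 0.565  -0.1161  0.144 ] head 1.4949 tilt [-8.e-04  1.e-04 -1.e+00] F [ 0.82 -0.13  0.16] gap 9.58 j [-0.25 -0.06  1.76 -0.    1.44 -0.17]
units now-axes [-0.03  0.33  1.96] yaw 0.01
```

```bash
python3 -m pendant '[[-0.03,0.33,0.4,0],[0,0,0.6,0],[0,0,0.3,0],[0,0,0,0],[0,0,0,0]]'; python3 st.py "[.5732,-.1174,.095,1.494]"; python3 snap.py a11 "[.5732,-.1174,.07]"
```

```text
t: 19.2
eef_pos: [0.5731, -0.117, 0.1117]
ee_rot: [-0.0, 0.733, 0.68, -0.0]
contact_force: [0.2, -0.7, -0.3]
finger_gap: 0.103
t 19.2 pos [ 0.5731 -0.117   0.1117] head 1.4952 tilt [-5.e-04  1.e-04 -1.e+00] F [ 0.19 -0.75 -0.31] gap 9.54 j [-0.24 -0.02  1.78  0.    1.39 -0.17]
units now-axes [-0.02  0.01  0.67] yaw 0.01
side crop 199 158
top crop 211 147
```

View pics/a11_side.png

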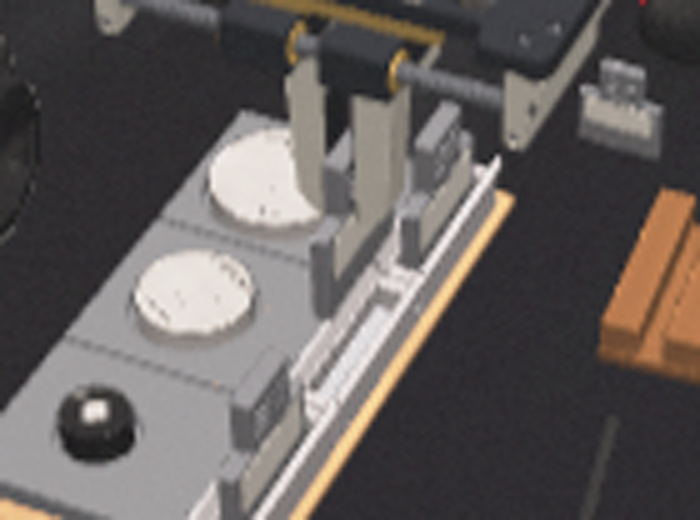

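View pics/a11_top.png

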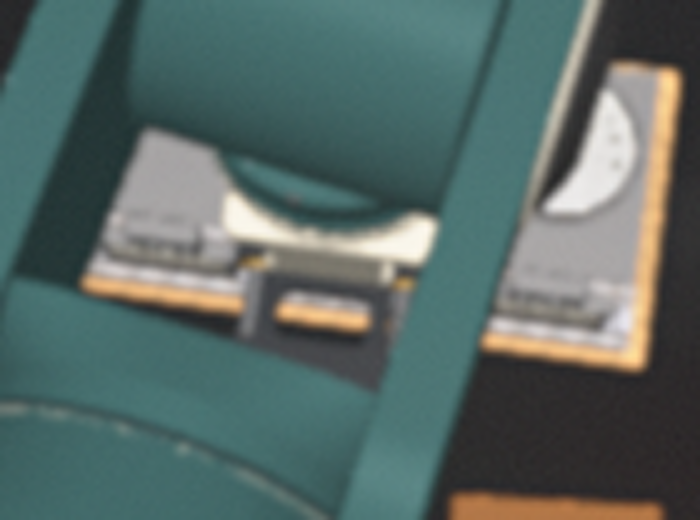

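```bash
python3 - <<'E'
from h import *
c=pickle.load(open("a11.pkl","rb"))["side"]
f=lambda p:np.array([199,158])+(np.array(p)+.5)/5-.5
img=cv2.resize(c["color"][195:265,235:300,::-1],None,fx=8.5,fy=8.5,interpolation=cv2.INTER_CUBIC);cv2.imwrite("pics/a11z.png",img)
yaw=-.077;ay=np.array([-np.sin(yaw),np.cos(yaw)]);ax=np.array([ay[1],-ay[0]])
r=np.array([.5732,-.1174])
for n,p,z in(("fitL",(232,455),.051),("fitR",(414,203),.051),("held",(325,236),.1067)):
  X=plane(c,f(p),z)[0];print(n,X.round(4),"along",((X[:2]-r)@ay).round(4),"across",((X[:2]-r)@ax).round(4))
# channel ends bottom seen
E
```

```text
fitL [ 0.5854 -0.0206  0.051 ] along 0.0974 across 0.0047
fitR [ 0.5711 -0.1806  0.051 ] along -0.0632 across 0.0028
held [ 0.5738 -0.0916  0.1067] along 0.0258 across -0.0014
```

View pics/a11z.png

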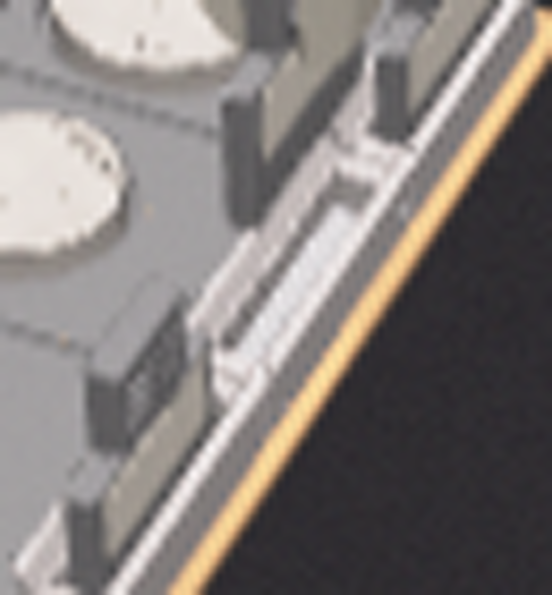

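```bash
python3 - <<'E'
from h import *
c=pickle.load(open("a11.pkl","rb"))["side"]
yaw=-.077;ay=np.array([-np.sin(yaw),np.cos(yaw)]);ax=np.array([ay[1],-ay[0]])
r=np.array([.5732,-.1174])
o=(199,158);img=cv2.resize(c["color"][158:262,199:339,::-1],None,fx=5,fy=5,interpolation=cv2.INTER_CUBIC)
def poly(pts,col):
  u=((proj(c,np.array(pts))-o+.5)*5-.5).astype(np.int32);cv2.polylines(img,[u],True,col,1)
def holder(ctr,zf,col):
  for a,b,z0,z1,t in((-.030,.030,0,.042,.004),(-.016,.016,.042,.069,.005)):
    for s in(-1,1): poly([np.r_[ctr+ay*i+s*ax*t,zf+k] for i,k in((a,z0),(b,z0),(b,z1),(a,z1))],col)
holder(r+ay*.082,.009,(0,255,255));holder(r-ay*.082,.009,(0,255,255));holder(np.array([.5731,-.117]),.0647,(0,0,255))
poly([np.r_[r+i*ax+j*ay,.017] for i,j in((.006,.034),(.006,-.034),(-.006,-.034),(-.006,.034))],(0,255,0))
cv2.imwrite("pics/a11o.png",img)
E
```

```text
(no output)
```

View pics/a11o.png

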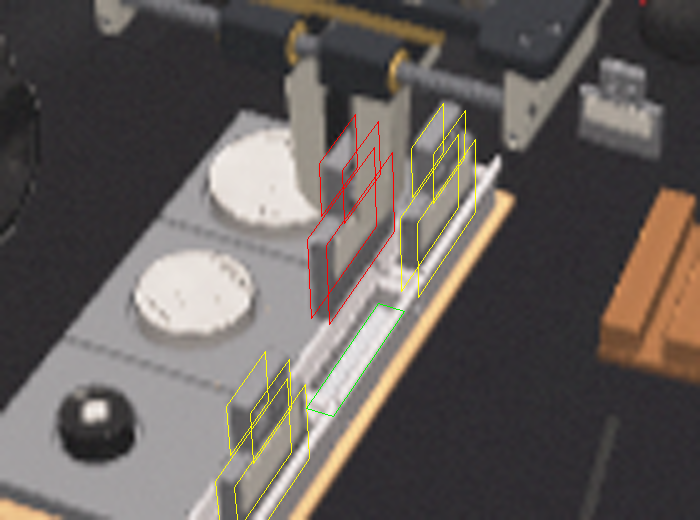

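```bash
python3 - <<'E'
from h import *
T=pickle.load(open("cap0.pkl","rb"))["top"];S=pickle.load(open("cap0.pkl","rb"))["side"]
f=lambda p,o,s:(np.array(p)+.5)/s-.5+o
print("plate ends",plane(T,f([(163,210),(460,222)],(292,235),10),.047).mean(0),"tab",plane(T,f([(240,197),(395,203)],(292,235),10),.074).mean(0))
yaw=-.077;ay=np.array([-np.sin(yaw),np.cos(yaw)]);r=np.array([.5732,-.1174])
hsv=cv2.cvtColor(T["color"],cv2.COLOR_RGB2HSV).astype(int)
# gap lines: saturation peaks along rack rows, deck level between pocket and channel
for q in(-.045,-.04,.04,.045):
  ax=np.array([ay[1],-ay[0]]);p=r+ax*(.076+q);s=np.linspace(-.06,.06,481)
  u=proj(T,np.c_[p+s[:,None]*ay,np.full(481,.015)]).astype(np.float32)
  v=cv2.remap(hsv[...,1].astype(np.float32),u[:,0],u[:,1],cv2.INTER_LINEAR).ravel()
  a=s[:240][v[:240].argmax()];b=s[240:][v[240:].argmax()];print("gaps",q,a.round(4),b.round(4),"mid",((a+b)/2).round(4),"span",(b-a).round(4),v.max())
E
```

```text
plate ends [ 0.46200349 -0.21275402  0.047     ] tab [ 0.46261664 -0.21188689  0.074     ]
gaps -0.045 -0.042 0.0393 mid -0.0014 span 0.0812 57.4375
gaps -0.04 -0.0412 0.04 mid -0.0006 span 0.0812 63.5
gaps 0.04 -0.0415 0.0408 mid -0.0004 span 0.0822 72.87891
gaps 0.045 -0.013 0.0073 mid -0.0029 span 0.0203 85.59375
```

The top view puts the rail about 1 mm right of my estimate. Shifting 1 mm and lowering to just above the lip.

```bash
python3 -m pendant '[[-0.06,0.01,0.4,0],[0,0,0.5,0],[0,0,0.2,0],[0,0,0,0],[0,0,0,0]]'; python3 st.py "[.5732,-.1184,.064,1.494]"; python3 snap.py a12 "[.5732,-.1174,.05]"; python3 -m pendant '[[0,0,0.15,0],[0,0,0.1,0],[0,0,0,0],[0,0,0,0]]';
```

```text
t: 19.8
eef_pos: [0.5734, -0.1185, 0.0843]
ee_rot: [-0.0, 0.733, 0.68, -0.0]
contact_force: [-0.7, 0.1, -1.1]
finger_gap: 0.104
t 19.8 pos [ 0.5734 -0.1185  0.0843] head 1.4952 tilt [-2.e-04  1.e-04 -1.e+00] F [-0.65  0.06 -1.06] gap 9.7 j [-0.25 -0.    1.8   0.    1.34 -0.17]
units now-axes [ 0.   -0.01  0.81] yaw 0.01
side crop 199 165
top crop 211 149
t: 20.3
eef_pos: [0.5734, -0.1185, 0.0781]
ee_rot: [-0.0, 0.733, 0.68, -0.0]
contact_force: [0.6, -0.2, -1.0]
finger_gap: 0.104
```

View pics/a12_side.png

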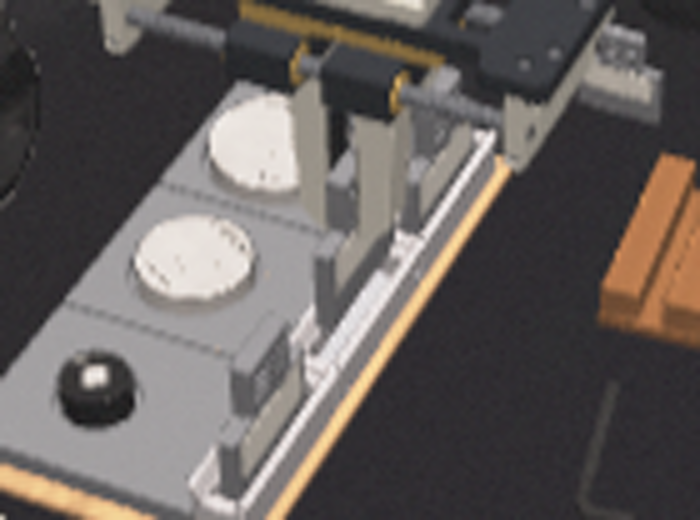

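No contact at lip height, and the holder is lined up with the slot. Continuing in small steps.

```bash
python3 -m pendant '[[0,0,0.12,0],[0,0,0.08,0],[0,0,0,0],[0,0,0,0]]'; python3 -m pendant '[[0,0,0.12,0],[0,0,0.08,0],[0,0,0,0],[0,0,0,0]]';python3 -m pendant '[[0,0,0.1,0],[0,0,0,0],[0,0,0,0]]';python3 snap.py a13 "[.5732,-.1174,.05]"
```

```text
t: 20.7
eef_pos: [0.5734, -0.1185, 0.0731]
ee_rot: [-0.0, 0.733, 0.68, -0.0]
contact_force: [0.5, 0.5, -0.6]
finger_gap: 0.106
t: 21.1
eef_pos: [0.5734, -0.1185, 0.0681]
ee_rot: [-0.0, 0.733, 0.68, -0.0]
contact_force: [-0.0, 0.2, -0.9]
finger_gap: 0.106
t: 21.4
eef_pos: [0.5734, -0.1185, 0.0656]
ee_rot: [-0.0, 0.733, 0.68, -0.0]
contact_force: [0.2, 0.1, -0.2]
finger_gap: 0.105
side crop 199 165
top crop 211 149
```

View pics/a13_side.png

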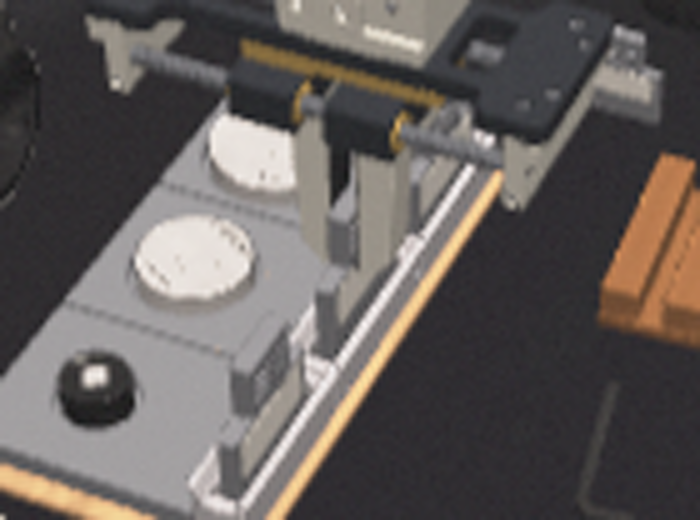

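The foot is inside the slot behind the front lip, with no side force. Pressing on the strip now.

```bash
for i in 1 ; do python3 -m pendant '[[0,0,0.1,0],[0,0,0,0],[0,0,0,0]]'; done; python3 -m pendant '[[0,0,0.1,0],[0,0,0,0],[0,0,0,0]]';python3 -m pendant '[[0,0,0.08,0],[0,0,0,0],[0,0,0,0]]'
```

```text
t: 21.8
eef_pos: [0.5736, -0.1186, 0.0633]
ee_rot: [0.0, 0.733, 0.68, 0.0]
contact_force: [0.2, 0.0, 2.4]
finger_gap: 0.1
t: 22.1
eef_pos: [0.5736, -0.1186, 0.0608]
ee_rot: [0.0, 0.733, 0.68, 0.0]
contact_force: [1.3, 0.3, 3.4]
finger_gap: 0.104
t: 22.4
eef_pos: [0.5736, -0.1186, 0.0588]
ee_rot: [0.0, 0.733, 0.68, 0.0]
contact_force: [1.1, 0.4, 4.2]
finger_gap: 0.104
```

The spring matches its spec: about 2.5 N at first contact and rising. Continuing to the stop.

```bash
python3 -m pendant '[[0,0,0.08,0],[0,0,0,0],[0,0,0,0]]';python3 -m pendant '[[0,0,0.06,0],[0,0,0,0],[0,0,0,0]]';python3 -m pendant '[[0,0,0.04,0],[0,0,0,0],[0,0,0,0]]'
```

```text
t: 22.7
eef_pos: [0.5736, -0.1186, 0.0569]
ee_rot: [0.0, 0.733, 0.68, 0.0]
contact_force: [0.1, -0.5, 6.7]
finger_gap: 0.103
t: 23.0
eef_pos: [0.5737, -0.1186, 0.0567]
ee_rot: [0.0, 0.733, 0.68, 0.0]
contact_force: [-4.4, 0.8, 19.1]
finger_gap: 0.105
t: 23.3
eef_pos: [0.5739, -0.1187, 0.0566]
ee_rot: [0.001, 0.733, 0.68, 0.0]
contact_force: [-9.2, 1.8, 27.8]
finger_gap: 0.105
```

The force jumps at TCP z 0.0567, so that's the stop. I'll ease off the excess force slightly and check.

```bash
python3 -m pendant '[[0,0,-0.06,0],[0,0,0,0],[0,0,0,0],[0,0,0,0],[0,0,0,0]]';python3 snap.py a14 "[.5732,-.1174,.05]"; python3 st.py "[.5732,-.1174,.0567,1.494]"
```

```text
t: 23.8
eef_pos: [0.5737, -0.1186, 0.0568]
ee_rot: [0.0, 0.733, 0.68, 0.0]
contact_force: [-3.2, 1.0, 14.4]
finger_gap: 0.102
side crop 199 165
top crop 211 149
t 23.9 pos [ 0.5737 -0.1186  0.0567] head 1.4952 tilt [ 8.e-04 -2.e-04 -1.e+00] F [-2.67  0.36 14.94] gap 10.03 j [-0.25  0.02  1.83 -0.    1.29 -0.17]
units now-axes [ 0.05 -0.02  0.  ] yaw 0.01
```

View pics/a14_side.png

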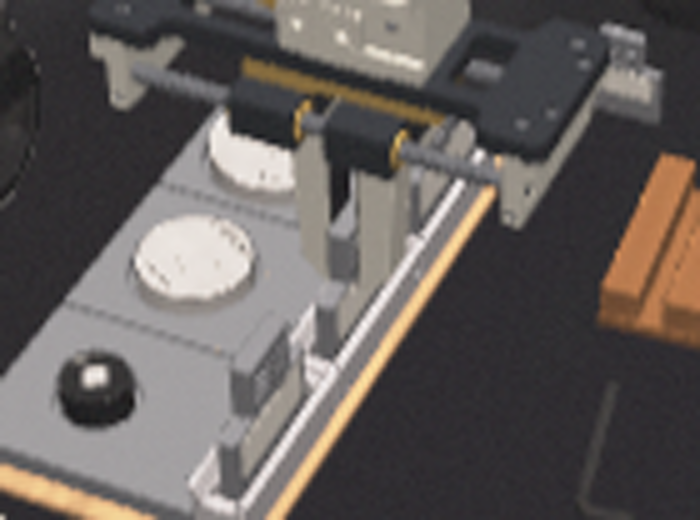

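View pics/a14_top.png

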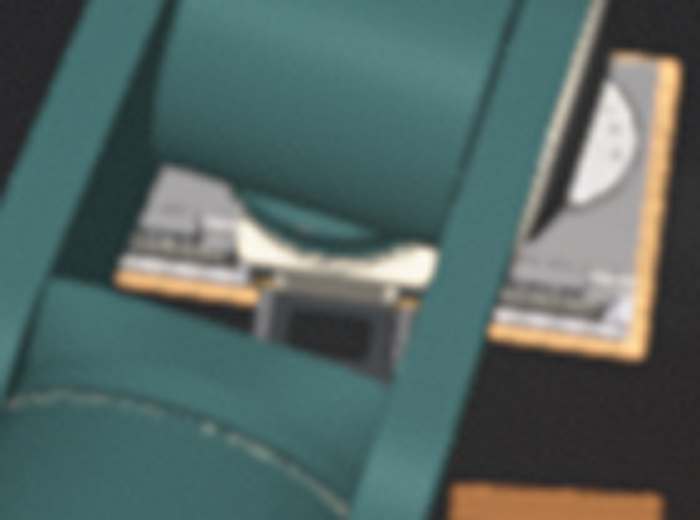

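In the side view the holder's shoulder is at crop (330,292). That lies midway between the fitted neighbours' shoulders at about (232,420) and (414,168), so depth and position match theirs. The block is still flat. Handing in.

```bash
python3 -c "
from rig import sign_off;print(sign_off())"; python3 st.py
```

```text
the job is handed in; nothing more can be done
None
the job is handed in; nothing more can be done
```

The block is back in the empty pocket and released. The label holder is pressed fully down in that bay's channel, still held by the gripper. I handed the job in at about 24 s of the 58 s allowed; no verdict was reported.

**Block:** I regripped it once, about 2 mm lower on the rim, before carrying it. It touched the pocket floor at the expected height. After release, the two views put it at about (0.649, −0.123), under 1 mm from the measured pocket centre, and it looked flat.

**Holder:** The gripper opening read 10.1 mm, which matches the tab. The strip began to resist at TCP height 0.063–0.064 m, and the stop came at 0.0567 m. That is about 7 mm of travel, with the spring reading roughly 2.4 to 6.7 N. I briefly reached 28 N at the stop and eased back to about 15 N downward push before handing in.

**Last pictures:** The holder stands upright behind the lip, at the same height as its neighbours and midway between them. None of the bystanders in view had visibly moved, but I did not measure them.

**Disagreements:**
- The two cameras differed by about 2 mm in y on the pocket, and one side-view reading of the holder's foot was about 5 mm off.
- I set the holder's y position mainly from the top view and the gaps between the bays. The arm blocked the top view at the end, so the final y check came from the side view only.

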